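# Lay ingot moulds on the jeweller's heater stand

## Task

Switch the heater off by swinging its lever fully over to the other side, then lift the pot off its rails by the arched handle, keep it upright, and set it down in the middle of the round cork mat. Then take every ingot mould off the stone slab and lay it flat and square across the two narrow rails of the stand, sticking out about equally at both sides, all with a visible gap between them. Last of all, with every mould lying on the rails, swing the lever fully back to on; leave the flux jar and the white dish where they are.

Things in the scene. Friction and masses are not known exactly. Their poses are not given: they have to be found in the camera images.
- stand: fixed heater stand. Two steel rails along its y, 12 wide, 270 long, centred at x = -42 and +42, tops 70 above the table; lugs at the rail ends (inner faces y = +-133) rise 10 above them. Grey heating plate 110 x 230 below the rails, with its rods 35 high. Switch block at x = -145, y = 0. Origin: on the table under the middle of the rails, z up
- pot: open steel pot, 120 diameter, 60 high, with a rigid arched handle; starts on the stand's rails. The handle's flat wooden grip, over the middle of the pot, is 74 long (its y), 14 thick (its x), 18 high, from 111 to 129 above the underside; free space below it to the rim at 60. Origin: centre of the underside, z up. About 0.45 kg
- mat: fixed round cork mat on the table, 180 in diameter, 8 thick; to the left or right of the stand. Origin: centre of its underside
- slab: fixed grey stone slab, 180 (x) x 270 (y) x 8 thick, on the other side of the stand from the mat; the moulds start on it. Origin: centre of its underside
- switch (a joint): the heater's toggle lever, on at the start (black, about 80 long, on a grey block in front of the stand, nearer the robot). Value in rad: near 0 = off, leaning towards the stand's -y; 1.0 = on, leaning fully towards the stand's +y; it stays where it is left
- switch_tip (a point): the tip of the switch lever; moves with it in the stand's y-z plane, about +-40 in y
- mould1: dark steel double-groove ingot mould, a bar 170 long (its x) x 40 wide (its y) x 14 high, with an upright lifting fin in the middle, 50 long (x), 12 thick (y), reaching 48 above the underside. Origin: centre of the underside, z up. All moulds alike, both ends alike, about 0.4 kg; they start on the stone slab. Three or four of the four are present.
- mould2: dark steel double-groove ingot mould, a bar 170 long (its x) x 40 wide (its y) x 14 high, with an upright lifting fin in the middle, 50 long (x), 12 thick (y), reaching 48 above the underside. Origin: centre of the underside, z up. All moulds alike, both ends alike, about 0.4 kg; they start on the stone slab. Three or four of the four are present.
- mould3: dark steel double-groove ingot mould, a bar 170 long (its x) x 40 wide (its y) x 14 high, with an upright lifting fin in the middle, 50 long (x), 12 thick (y), reaching 48 above the underside. Origin: centre of the underside, z up. All moulds alike, both ends alike, about 0.4 kg; they start on the stone slab. Three or four of the four are present.
- mould4: dark steel double-groove ingot mould, a bar 170 long (its x) x 40 wide (its y) x 14 high, with an upright lifting fin in the middle, 50 long (x), 12 thick (y), reaching 48 above the underside. Origin: centre of the underside, z up. All moulds alike, both ends alike, about 0.4 kg; they start on the stone slab. Three or four of the four are present.
- flux: bystander: white-capped jar, 56 diameter, 110 high, beside the far end of the stand. Origin: centre of the underside
- dish: bystander: white ceramic dish, 100 diameter, 22 high, beside the far end of the stand. Origin: centre of the underside
Mind the look-alikes: they are no part of the job. What is shaped like the mould1 but green, purple or yellow is not meant.

How it is judged:
On the way, in this order (a step that is already met when the one before it is completed fails the run):
1. the heater is switched off, the pot still on the rails (value of joint switch below 0.15 rad and height (world z) of pot above 0.06 m), for 0.2 s.
2. the pot stands upright on the cork mat, let go, the switch off (horizontal distance between pot and mat below 0.032 m and height (world z) of pot below 0.014 m and angle between pot's own z axis and vertical below 0.1 rad and linear speed of pot below 0.03 m/s and contact force between the fingers and pot below 0.3 N and value of joint switch below 0.5 rad), for 0.2 s.
3. every mould lies across both rails with a gap between neighbours, the switch still off (z of mould1 in the frame of stand between 0.064 and 0.077 m and x of mould1 in the frame of stand between -0.03 and 0.03 m and y of mould1 in the frame of stand between -0.115 and 0.115 m and angle between each of mould1, mould2, mould3, mould4's own z axis and vertical below 0.1 rad and angle between the x axis of each of mould1, mould2, mould3, mould4 and the x axis of stand, either way round below 0.2 rad and linear speed of each of mould1, mould2, mould3, mould4 below 0.03 m/s and z of mould2 in the frame of stand between 0.064 and 0.077 m and x of mould2 in the frame of stand between -0.03 and 0.03 m and y of mould2 in the frame of stand between -0.115 and 0.115 m and z of mould3 in the frame of stand between 0.064 and 0.077 m and x of mould3 in the frame of stand between -0.03 and 0.03 m and y of mould3 in the frame of stand between -0.115 and 0.115 m and z of mould4 in the frame of stand between 0.064 and 0.077 m and x of mould4 in the frame of stand between -0.03 and 0.03 m and y of mould4 in the frame of stand between -0.115 and 0.115 m and distance between mould1 and mould2 above 0.044 m and distance between each of mould1, mould2 and mould3 above 0.044 m and distance between each of mould1, mould2, mould3 and mould4 above 0.044 m and value of joint switch below 0.5 rad), for 0.2 s.
4. the switch lever is back at on (value of joint switch above 0.85 rad), for 0.2 s.
At the end, for the whole second after the job is handed in: Pot upright on the mat within 32 mm of its centre. Every mould flat across both rails: middle within 30 mm of the centre line, 115 mm of the rails' middle, square within 0.2 rad; middles 44 mm apart or more. Switch at 0.85 rad or more. All at rest (horizontal distance between pot and mat below 0.032 m and height (world z) of pot below 0.014 m and angle between each of pot, mould1, mould2, mould3, mould4's own z axis and vertical below 0.1 rad and linear speed of each of pot, mould1, mould2, mould3, mould4 below 0.03 m/s and z of mould1 in the frame of stand between 0.064 and 0.077 m and x of mould1 in the frame of stand between -0.03 and 0.03 m and y of mould1 in the frame of stand between -0.115 and 0.115 m and angle between the x axis of each of mould1, mould2, mould3, mould4 and the x axis of stand, either way round below 0.2 rad and z of mould2 in the frame of stand between 0.064 and 0.077 m and x of mould2 in the frame of stand between -0.03 and 0.03 m and y of mould2 in the frame of stand between -0.115 and 0.115 m and z of mould3 in the frame of stand between 0.064 and 0.077 m and x of mould3 in the frame of stand between -0.03 and 0.03 m and y of mould3 in the frame of stand between -0.115 and 0.115 m and z of mould4 in the frame of stand between 0.064 and 0.077 m and x of mould4 in the frame of stand between -0.03 and 0.03 m and y of mould4 in the frame of stand between -0.115 and 0.115 m and distance between mould1 and mould2 above 0.044 m and distance between each of mould1, mould2 and mould3 above 0.044 m and distance between each of mould1, mould2, mould3 and mould4 above 0.044 m and value of joint switch above 0.85 rad); the robot touches nothing.
It fails at once if the pot is tipped by more than 0.6 rad (angle between pot's own z axis and vertical above 0.6 rad).
It fails at once if a bystander (flux jar or dish) is moved by more than 30 mm (distance of any of flux, dish from where it was at the start of the episode above 0.03 m).
Of mould1, mould2, mould3, mould4 only 3 to 4 are there at a start; the rules pass over those that are not, and their reading is None.
At some moment in a run one of mould1, mould2, mould3, mould4 may be knocked a few centimetres aside while the robot is not near it.
It also fails if it takes over 210 s, if anything falls off the work surface, if the arm or the gripper's body presses on something with over 40 N, if the wrist force passes 120 N, or if a joint passes its speed limit or range.

## Robot

A 7-joint arm with a two-finger parallel gripper is mounted at the origin on the work surface. World frame = base frame: x ahead of the robot, y to its left, z up, the work surface at z = 0. Lengths are in m, angles in rad, forces in N, time in s.
With the tool pointing down it reaches from about 0.4 to 0.85 m from the base axis. Payload 10.4 kg.
Tool frame: the origin (TCP) lies between the finger pads; the fingertips stand 19 mm ahead of it and the grasp point (between the pads) is the TCP (manip.tips_ahead is the distance from the TCP to the fingertips, in m); z points along the fingers, y is the line along which they close (so a half turn about z gives the same grasp; the last joint's range is limited). The gripper opens to 85 mm and grips with 20 to 120 N. Pads are 22 mm wide; open, the fingers measure 114 mm over their backs; the gripper's body (76 mm by 85 mm) begins 54 mm behind the grasp point. The pads swing forward as they close: fully open they stand 13 mm farther back than shut.
Start: joints at [1.221, 0.332, -0.065, 1.46, 0.022, 1.35, -0.088], TCP at [0.201, -0.592, 0.25] pointing down, gripper open.
Joint ranges: [-2.6, 2.6], [-0.5, 2.12], [-1.47, 1.34], [0.16, 2.42], [-1.27, 4.41], [0.06, 2.06], [-2.6, 2.6]. Speed limits (rad/s): [2.22, 2.22, 2.79, 2.79, 3.14, 3.14, 3.14].

## Interface

Orientations are given as a unit quaternion [x, y, z, w].
In Python, from workcell import manip, viewer gives the robot as it stands.
- The arm moves only by the tool arm_command, never from a script. Its argument "series" is text: rows parted by semicolons, each of 5 numbers parted by spaces: the closure, from 0 (fully open) to 1 (shut), then the shift along the tool's x, y, z normalised to -1 to 1, where 1 is 0.4 m, then the turn about the tool's z normalised to -1 to 1, where 1 is 180 degrees. In form: jaw tx ty tz spin; .... A call has exactly 10 rows; each row shifts and turns the commanded pose from where the row before left it, along the tool's axes as they then stand; what a row does not reach is not made up. A row lasts 1/8 s, in which the tool goes at most 62.5 mm and 10.7 degrees, less where a joint would pass 70% of its speed; a pose out of reach is approached as far as the arm can. A call with a number of a shift or a turn outside -1 to 1 is refused whole. A call with a gripper value outside its range is refused whole. The fingers move at their own pace and stop on an object; "newtons" is the grip in N (left out, the last holds). Time passes only in rows, so rows that do not move let the fingers close, or fill a call up. It gives the time, the measured TCP pose, the force, the opening and the grip force at its end, in the units of the state.
- manip.get_obs(): the state, without advancing time (a new reading comes with each control period).
- viewer.camera(name): name is "side" or "top"; returns a dict with "pixels" (480x640x3 uint8, red, green, blue), "intrinsics" (3x3 intrinsics, pixels), "extrinsics" (4x4, takes a point from world to camera coordinates). Camera axes: x right, y up, looking along -z (the intrinsics and any distortion apply to the point x, -y, -z); pixel columns grow to the right and rows downward; lengths in m; the calibration is good to about 2 mm. A picture is of the moment at which its call begins. There is no depth.
- manip.hand_in(): hands the job in; it is judged then, once.
The state is a dict: "clock": time; "joint_pos": joint angles; "joint_velocities": joint speeds; "tau": joint torques, N m; "position": TCP position; "ee_rot": TCP orientation; "ft_force": force on the tool from outside, world axes, zero at the start; "torque": the same for the moment, N m; "grip_width": opening from 0.0 (shut) to 1.0 (fully open); "grasp_force": force on a finger pad.
Only numpy, scipy, OpenCV 4.12 (cv2) and the standard library are available. Lean on these libraries where they do the work, as an engineer would, in place of code of your own. Each camera call takes 0.05 s, during which the arm holds its last target. There are 200 camera calls.

## Working session

There is one attempt and no reset: what is moved stays moved. The work goes in short steps, Python scripts to look and compute and a tool call to move; the robot and the scene stay as the last step left them, time stands still between calls to the robot, and variables do not carry over. Pictures are saved under pics/ and viewed, at most 14 in all, crops included, and the job is handed in when it is done.

Besides the shell and the picture viewer there is one more tool, called after "Emit:" as name(argument=value, ...) on one line, values as JSON. arm_command: Moves the arm, as the interface text tells. Scaled input: -1 to 1 covers 0.4 m each way for a shift and 180 degrees each way for a turn. Its arguments: {"type":"object","properties":{"series":{"type":"string"},"newtons":{"type":"number"}},"required":["series"]}

```bash
mkdir -p pics; ls; python3 - <<'E'
from workcell import manip, viewer
import cv2
o=manip.get_obs(); print(o['clock'],o['position'],o['ee_rot'],o['grip_width'],manip.tips_ahead)
for n in('top','side'):
    c=viewer.camera(n); cv2.imwrite(f'pics/{n}0.png',c['pixels'][:,:,::-1]); print(n,c['intrinsics'],c['extrinsics'],[k for k in c])
E
```

```text
pics
0.0 [ 0.20054182 -0.59156834  0.24949483] [ 9.86673625e-01  1.62710247e-01 -1.38438337e-04 -7.16280852e-04] 1.0022680192792175 0.019
top [[507.26981298   0.         323.72969315]
 [  0.         507.26981298 241.92852652]
 [  0.           0.           1.        ]] [[-0.0293605  -0.99953474 -0.00826281 -0.0785528 ]
 [ 0.99857951 -0.02969814  0.04423782 -0.47514414]
 [-0.04446263 -0.00695223  0.99898686 -1.4875863 ]
 [ 0.          0.          0.          1.        ]] ['pixels', 'intrinsics', 'extrinsics']
side [[604.23816154   0.         322.2415912 ]
 [  0.         604.23816154 234.82992318]
 [  0.           0.           1.        ]] [[-0.82305747  0.56762355 -0.01949141  0.48318358]
 [-0.33599428 -0.45895086  0.82247915  0.05090622]
 [ 0.45791293  0.68349661  0.5684612  -1.94194812]
 [ 0.          0.          0.          1.        ]] ['pixels', 'intrinsics', 'extrinsics']
```

View pics/top0.png

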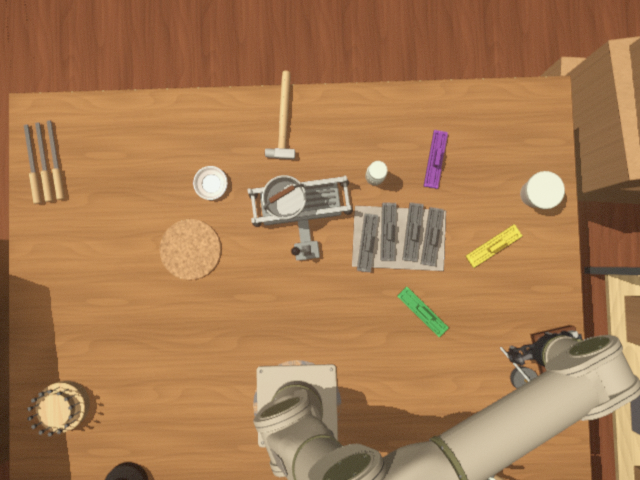

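View pics/side0.png

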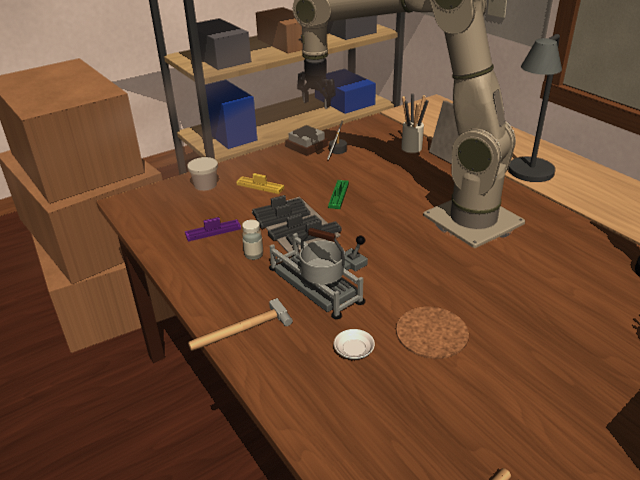

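Top view: stand around (300,200), pot (284,198), lever block (305,250) with its tip leaning left (+y), mat (190,249), and four dark moulds on the slab at about (368,242), (389,232), (413,232), (433,237). I'll zoom in and measure.

```bash
cat > h.py <<'E'
import numpy as np, cv2
from workcell import manip, viewer
def ray(c,u,v):
    K=c['intrinsics'];E=c['extrinsics'];R=E[:3,:3];t=E[:3,3]
    d=np.array([(u-K[0,2])/K[0,0],-(v-K[1,2])/K[1,1],-1.])
    return -R.T@t, R.T@d
def onz(c,u,v,z):
    o,d=ray(c,u,v); return o+d*(z-o[2])/d[2]
def proj(c,p):
    q=c['extrinsics'][:3,:3]@np.array(p)+c['extrinsics'][:3,3]
    K=c['intrinsics'];return K[0,2]+K[0,0]*q[0]/-q[2],K[1,2]+K[1,1]*q[1]/q[2]
def two(c1,p1,c2,p2):
    o1,d1=ray(c1,*p1);o2,d2=ray(c2,*p2)
    s=np.linalg.lstsq(np.c_[d1,-d2],o2-o1,rcond=None)[0]
    a=o1+s[0]*d1;b=o2+s[1]*d2; return (a+b)/2,np.linalg.norm(a-b)
def crop(c,u0,u1,v0,v1,k,name):
    cv2.imwrite('pics/'+name,cv2.resize(c['pixels'][v0:v1,u0:u1,::-1],None,fx=k,fy=k,interpolation=cv2.INTER_CUBIC))
E
python3 - <<'E'
from h import *
t=viewer.camera('top');s=viewer.camera('side')
crop(t,240,450,155,280,3.8,'t1.png');crop(s,240,400,180,320,4,'s1.png')
hsv=cv2.cvtColor(t['pixels'],cv2.COLOR_RGB2HSV)
print(hsv[240,352:450:4].tolist()); print(hsv[249,190],hsv[249,150],hsv[215,383])
E
```

```text
[[14, 123, 191], [19, 48, 198], [17, 49, 177], [18, 38, 121], [21, 36, 135], [14, 50, 87], [16, 58, 127], [17, 50, 179], [20, 38, 122], [17, 42, 97], [13, 53, 87], [16, 61, 121], [18, 47, 196], [17, 50, 164], [21, 36, 119], [16, 46, 95], [17, 47, 86], [17, 62, 124], [16, 50, 142], [17, 38, 127], [20, 40, 126], [13, 45, 101], [15, 61, 130], [17, 66, 175], [15, 137, 195]]
[ 15 122 207] [ 15 142 201] [ 16  31 122]
```

View pics/t1.png

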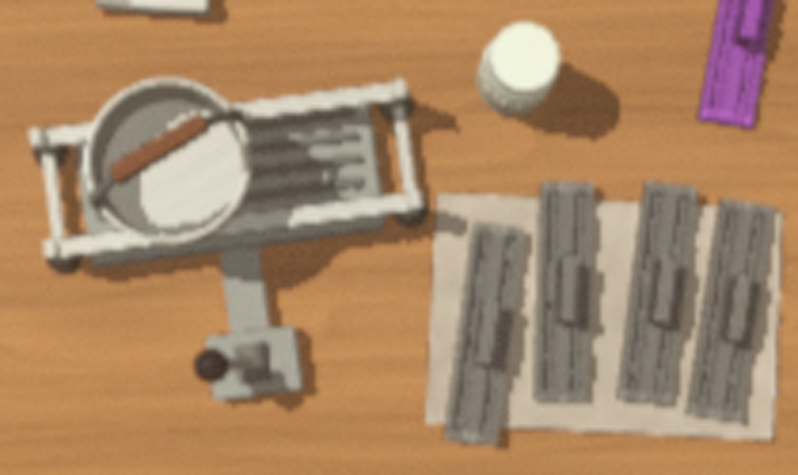

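View pics/s1.png

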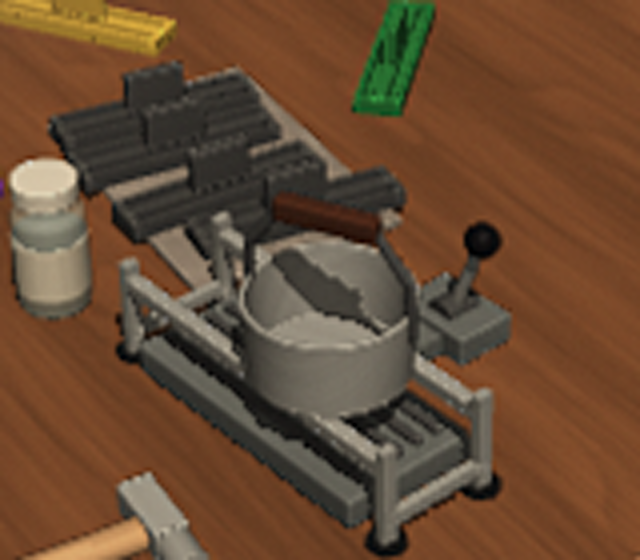

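Crop: lug tops at about (42,138), (400,90), (415,207), (57,247); lever knob at (210,365) and in the side crop at (482,241); the grip runs from (115,172) to (205,125). Now the metric positions.

```bash
cat > meas.py <<'E'
from h import *
def moulds(t,box,zt,vmax=150):
    u0,u1,v0,v1=box
    hsv=cv2.cvtColor(t['pixels'],cv2.COLOR_RGB2HSV)
    m=((hsv[...,1]<75)&(hsv[...,2]<vmax)).astype(np.uint8)
    z=np.zeros_like(m); z[v0:v1,u0:u1]=m[v0:v1,u0:u1]
    z=cv2.morphologyEx(z,cv2.MORPH_OPEN,np.ones((3,3)))
    out=[]
    for c in cv2.findContours(z,cv2.RETR_EXTERNAL,cv2.CHAIN_APPROX_NONE)[0]:
        if cv2.contourArea(c)<300: continue
        P=np.array([onz(t,*p[0],zt)[:2] for p in c])*1000
        (x,y),(w,h),a=cv2.minAreaRect(P.astype(np.float32))
        if w<h: a+=90
        a=(a+90)%180-90
        out.append((round(x),round(y),round(max(w,h)),round(min(w,h)),round(a,1),c.reshape(-1,2).mean(0).round()))
    return sorted(out,key=lambda r:r[1])
E
python3 - <<'E'
from meas import *
t=viewer.camera('top');s=viewer.camera('side')
f=lambda x,y:(240+x/3.8,155+y/3.8)
L=[onz(t,*f(*p),.08)[:2] for p in[(42,138),(400,90),(415,207),(57,247)]]
print('lugs',np.round(L,3),np.mean(L,0)); 
L=np.array(L); d=(L[0]+L[3]-L[1]-L[2]); print('len',np.linalg.norm(d)/2,'yaw of y axis',np.degrees(np.arctan2(d[1],d[0]))-90)
g=[onz(t,*f(*p),.199) for p in[(115,172),(205,125)]];print('grip',g,np.mean(g,0),np.degrees(np.arctan2(*(g[0]-g[1])[1::-1])))
print('knob',two(t,f(210,365),s,(240+482/4,180+241/4)))
print('block',onz(t,*f(252,362),.03))
hsv=cv2.cvtColor(t['pixels'],cv2.COLOR_RGB2HSV)
m=((hsv[...,0]<9)&(hsv[...,1]>110)).astype(np.uint8);m[:,:262]=0;m[:,302:]=0;m[:180]=0;m[:210]*=1;m[215:]=0
P=np.argwhere(m)[:,::-1];r=cv2.minAreaRect(P.astype(np.float32));print('gripmask',len(P),r)
print('gripc',onz(t,*r[0],.199))
# mat ellipse via saturation texture
for r in moulds(t,(345,450,195,280),.022):print(r)
print('mat',onz(t,190,249,.008),[onz(t,*p,.008)[:2].round(3) for p in((160,249),(220,249),(190,219),(190,280))])
E
```

```text
lugs [[ 0.619  0.108]
 [ 0.647 -0.159]
 [ 0.559 -0.168]
 [ 0.537  0.099]] [ 0.59048596 -0.02982594]
len 0.26830286283523663 yaw of y axis 5.297627696174402
grip [array([0.57637628, 0.04147001, 0.199     ]), array([ 0.60672387, -0.0207791 ,  0.199     ])] [0.59155007 0.01034545 0.199     ] 115.99008948711348
knob (array([ 0.44570414, -0.01306507,  0.0944271 ]), np.float64(0.00022977132609054213))
block [ 0.44895612 -0.041288    0.03      ]
gripmask 0 ((0.0, 0.0), (0.0, 0.0), 0.0)
gripc [1.13117612 0.74481876 0.199     ]
(478, -413, 167, 51, -10.9, array([432., 237.]))
(493, -358, 169, 51, -8.8, array([414., 232.]))
(496, -286, 166, 49, -3.8, array([389., 232.]))
(466, -225, 167, 51, -9.0, array([368., 243.]))
mat [0.46353314 0.30396346 0.008     ] [array([0.466, 0.393]), array([0.461, 0.215]), array([0.553, 0.302]), array([0.372, 0.306])]
```

```bash
cat > plan.py <<'E'
# python3 plan.py jaw x,y,z[,yaw] ... : prints rows from the measured pose; each waypoint: shift first, then spin
import sys; from h import *
def rows(wps,jaw,step=45.,o=None):
    o=manip.get_obs(); p=np.array(o['position'])*1000; q=o['ee_rot']; yaw=2*np.degrees(np.arctan2(q[1],q[0]))
    print('t %.1f pos %s yaw %.1f'%(o['clock'],p.round(1),(yaw+180)%360-180)); out=[]
    for w in wps:
        T=np.array(w[:3]); d=T-p; a=np.radians(yaw)
        l=np.array([d[0]*np.cos(a)+d[1]*np.sin(a), d[0]*np.sin(a)-d[1]*np.cos(a), -d[2]])/400
        n=max(1,int(np.ceil(np.linalg.norm(d)/step)))
        if np.linalg.norm(d)>.3: out+=['%g %.3f %.3f %.3f 0'%(jaw,*(l/n))]*n
        p=T
        if len(w)>3:
            s=(w[3]-yaw+180)%360-180; n=int(np.ceil(abs(s)/10)); 
            if abs(s)>.3: out+=['%g 0 0 0 %.3f'%(jaw,-s/n/180)]*n
            yaw=w[3]
    for i in range(0,len(out),10):
        c=out[i:i+10]; print('; '.join(c),'| %d'%len(c))
if __name__=='__main__': rows([list(map(float,a.split(','))) for a in sys.argv[3:]],float(sys.argv[1]),float(sys.argv[2]))
E
python3 plan.py 1 50 450,-500,250 440,37,250,95 438.6,36.7,93
```

```text
t 0.3 pos [ 200.6 -591.8  250.1] yaw 18.7
1 0.111 -0.003 0.000 0; 1 0.111 -0.003 0.000 0; 1 0.111 -0.003 0.000 0; 1 0.111 -0.003 0.000 0; 1 0.111 -0.003 0.000 0; 1 0.111 -0.003 0.000 0; 1 0.037 -0.116 -0.000 0; 1 0.037 -0.116 -0.000 0; 1 0.037 -0.116 -0.000 0; 1 0.037 -0.116 -0.000 0 | 10
1 0.037 -0.116 -0.000 0; 1 0.037 -0.116 -0.000 0; 1 0.037 -0.116 -0.000 0; 1 0.037 -0.116 -0.000 0; 1 0.037 -0.116 -0.000 0; 1 0.037 -0.116 -0.000 0; 1 0.037 -0.116 -0.000 0; 1 0 0 0 -0.053; 1 0 0 0 -0.053; 1 0 0 0 -0.053 | 10
1 0 0 0 -0.053; 1 0 0 0 -0.053; 1 0 0 0 -0.053; 1 0 0 0 -0.053; 1 0 0 0 -0.053; 1 -0.000 -0.001 0.098 0; 1 -0.000 -0.001 0.098 0; 1 -0.000 -0.001 0.098 0; 1 -0.000 -0.001 0.098 0 | 9
```

Emit:
arm_command(series="1 0.111 -0.003 0 0; 1 0.111 -0.003 0 0; 1 0.111 -0.003 0 0; 1 0.111 -0.003 0 0; 1 0.111 -0.003 0 0; 1 0.111 -0.003 0 0; 1 0.037 -0.116 0 0; 1 0.037 -0.116 0 0; 1 0.037 -0.116 0 0; 1 0.037 -0.116 0 0", newtons=40)

```text
clock: 1.55
position: [0.447, -0.3032, 0.2503]
ee_rot: [0.987, 0.163, 0.0, 0.0]
ft_force: [0.3, 1.1, 0.5]
grip_width: -0.004
grasp_force: 0.0
```

Emit:
arm_command(series="1 0.037 -0.116 0 0; 1 0.037 -0.116 0 0; 1 0.037 -0.116 0 0; 1 0.037 -0.116 0 0; 1 0.037 -0.116 0 0; 1 0.037 -0.116 0 0; 1 0.037 -0.116 0 0; 1 0 0 0 -0.053; 1 0 0 0 -0.053; 1 0 0 0 -0.053")

```text
clock: 2.8
position: [0.4409, 0.0361, 0.2504]
ee_rot: [0.915, 0.404, 0.0, 0.0]
ft_force: [-0.4, -0.5, 0.3]
grip_width: -0.002
grasp_force: 0.0
```

Emit:
arm_command(series="1 0 0 0 -0.053; 1 0 0 0 -0.053; 1 0 0 0 -0.053; 1 0 0 0 -0.053; 1 0 0 0 -0.053; 1 0 0 0 0; 1 0 0 0 0; 1 0 0 0 0; 1 0 0 0 0; 1 0 0 0 0")

```text
clock: 4.05
position: [0.441, 0.036, 0.2503]
ee_rot: [0.675, 0.737, -0.0, 0.0]
ft_force: [-0.5, 0.1, 0.2]
grip_width: -0.004
grasp_force: 0.0
```

```bash
python3 plan.py 1 40 438.6,38,250,95 438.6,38,93 447,-57,93
```

```text
t 4.0 pos [441.   36.  250.3] yaw 95.0
1 0.005 -0.006 0.001 0; 1 0.000 0.000 0.098 0; 1 0.000 0.000 0.098 0; 1 0.000 0.000 0.098 0; 1 0.000 0.000 0.098 0; 1 -0.079 0.000 -0.000 0; 1 -0.079 0.000 -0.000 0; 1 -0.079 0.000 -0.000 0 | 8
```

Emit:
arm_command(series="1 0.005 -0.006 0.001 0; 1 0 0 0.098 0; 1 0 0 0.098 0; 1 0 0 0.098 0; 1 0 0 0.098 0; 1 -0.04 0 0 0; 1 -0.04 0 0 0; 1 -0.04 0 0 0; 1 -0.04 0 0 0; 1 -0.03 0 0 0")

```text
clock: 5.3
position: [0.4452, -0.039, 0.0932]
ee_rot: [0.676, 0.737, 0.0, 0.0]
ft_force: [0.4, 0.6, -0.7]
grip_width: 0.002
grasp_force: 0.5
```

```bash
python3 - <<'E'
from h import *
o=manip.get_obs();print(o['position'],o['ft_force'])
s=viewer.camera('side');crop(s,300,420,180,300,4,'s2.png')
E
```

```text
[ 0.44522477 -0.03895453  0.0931974 ] [ 0.41670961  0.59142302 -0.69533213]
```

View pics/s2.png

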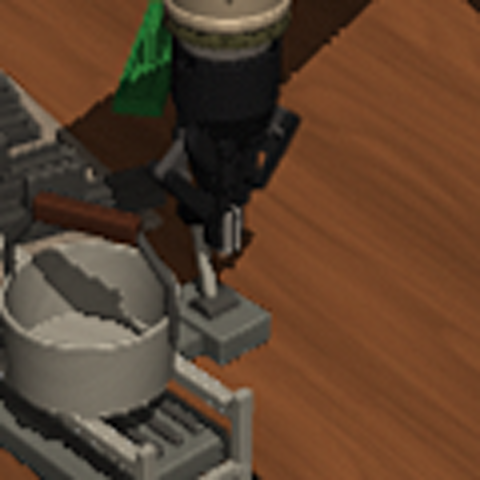

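The lever moves with the fingers and is past the middle. I'll keep pushing and watch the force.

Emit:
arm_command(series="1 -0.02 0 0 0; 1 -0.01 0 0 0; 1 -0.01 0 0 0; 1 -0.005 0 0 0; 1 0 0 0 0; 1 0 0 0 0; 1 0 0 0 0; 1 0 0 0 0; 1 0 0 0 0; 1 0 0 0 0")

```text
clock: 6.6
position: [0.4467, -0.0557, 0.0931]
ee_rot: [0.675, 0.738, -0.0, -0.0]
ft_force: [-0.7, 1.9, 0.2]
grip_width: -0.004
grasp_force: 1.0
```

Emit:
arm_command(series="1 -0.005 0 0 0; 1 -0.005 0 0 0; 1 -0.005 0 0 0; 1 -0.005 0 0 0; 1 0 0 0 0; 1 0 0 0 0; 1 0 0 0 0; 1 0 0 0 0; 1 0 0 0 0; 1 0 0 0 0")

```text
clock: 7.85
position: [0.4468, -0.0573, 0.0928]
ee_rot: [0.673, 0.739, 0.002, -0.003]
ft_force: [-5.3, 28.8, 4.5]
grip_width: 0.003
grasp_force: 13.9
```

Hit the stop (29 N), so the lever is fully off. Back away and head over to the pot grip.

Emit:
arm_command(series="1 0.06 0 0 0; 1 0.06 0 0 0; 0 0 0 -0.11 0; 0 0 0 -0.11 0; 0 0 0 -0.11 0; 0 0 0 -0.11 0; 0 0 0 0 -0.05; 0 0 0 0 -0.05; 0 0 0 0 0; 0 0 0 0 0")

```text
clock: 9.1
position: [0.4432, -0.0162, 0.2691]
ee_rot: [0.553, 0.833, -0.0, 0.0]
ft_force: [-0.8, 0.5, -0.3]
grip_width: 0.998
grasp_force: 0.0
```

```bash
python3 - <<'E'
from h import *
t=viewer.camera('top');s=viewer.camera('side')
crop(t,240,350,160,280,5,'t3.png')
f=lambda x,y:(240+x/3.8,155+y/3.8)
print('rim',[onz(t,*f(*p),.13).round(4) for p in((88,160),(250,160),(168,78),(168,242))])
E
python3 plan.py 0 45 592,10,270,116 592,10,190
```

```text
rim [array([0.5946, 0.0683, 0.13  ]), array([ 0.5911, -0.0481,  0.13  ]), array([0.6521, 0.0093, 0.13  ]), array([0.5338, 0.0123, 0.13  ])]
t 9.2 pos [443.1 -16.1 269. ] yaw 112.9
0 -0.021 0.092 -0.001 0; 0 -0.021 0.092 -0.001 0; 0 -0.021 0.092 -0.001 0; 0 -0.021 0.092 -0.001 0; 0 0 0 0 -0.017; 0 0.000 0.000 0.100 0; 0 0.000 0.000 0.100 0 | 7
```

View pics/t3.png

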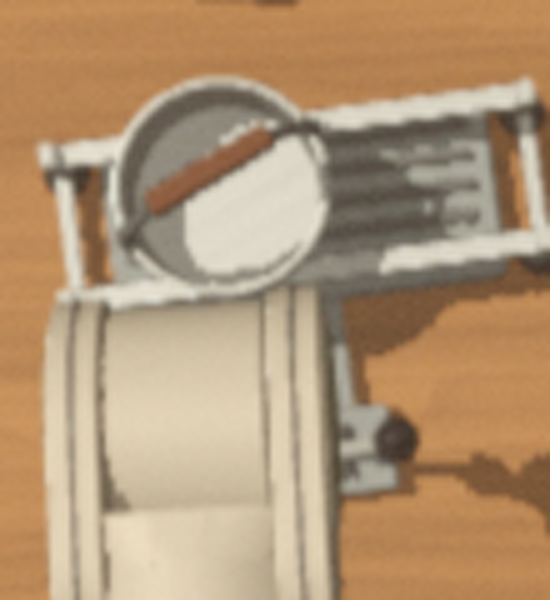

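The lever knob is at crop (396,438), leaning to -y (off). The grip centre at crop (209,171) agrees with the earlier measurement, so I'll go for the grasp.

Emit:
arm_command(series="0 -0.021 0.092 0 0; 0 -0.021 0.092 0 0; 0 -0.021 0.092 0 0; 0 -0.021 0.092 0 0; 0 0 0 0 -0.017; 0 0 0 0.1 0; 0 0 0 0.098 0; 0 0 0 0 0; 1 0 0 0 0; 1 0 0 0 0", newtons=60)

```text
clock: 10.45
position: [0.5927, 0.0109, 0.1919]
ee_rot: [0.529, 0.848, 0.001, 0.001]
ft_force: [-0.1, -1.6, 0.0]
grip_width: 0.601
grasp_force: 0.0
```

Emit:
arm_command(series="1 0 0 0 0; 1 0 0 0 0; 1 0 0 0 0; 1 0 0 -0.03 0; 1 0 0 -0.05 0; 1 0 0 -0.05 0; 1 0 0 -0.05 0; 1 0 0 0 0; 1 0 0 0 0; 1 0 0 0 0")

```text
clock: 11.7
position: [0.5913, 0.0106, 0.2609]
ee_rot: [0.529, 0.849, -0.0, -0.001]
ft_force: [-0.3, -0.0, -3.7]
grip_width: 0.151
grasp_force: 61.5
```

```bash
python3 plan.py 1 35 520,160,262 463,304,262 463,304,135; python3 - <<'E'
from h import *
t=viewer.camera('top')
m=t['pixels'].astype(int)
# mat edge: fit ellipse to cork mask by local texture
g=cv2.cvtColor(t['pixels'],cv2.COLOR_RGB2LAB)
L=cv2.GaussianBlur((cv2.Laplacian(g[...,0],cv2.CV_32F)**2),(0,0),2)
z=(L>40).astype(np.uint8);z[:,:150]=0;z[:,232:]=0;z[:205]=0;z[295:]=0
z=cv2.morphologyEx(z,cv2.MORPH_OPEN,np.ones((7,7)))
c=max(cv2.findContours(z,0,1)[0],key=cv2.contourArea);(x,y),r=cv2.minEnclosingCircle(c);e=cv2.fitEllipse(c)
print(x,y,r,e,onz(t,x,y,.008),onz(t,*e[0],.008))
E
```

```text
t 11.7 pos [591.3  10.6 260.9] yaw 116.1
1 0.083 0.001 -0.001 0; 1 0.083 0.001 -0.001 0; 1 0.083 0.001 -0.001 0; 1 0.083 0.001 -0.001 0; 1 0.083 0.001 -0.001 0; 1 0.077 0.006 -0.000 0; 1 0.077 0.006 -0.000 0; 1 0.077 0.006 -0.000 0; 1 0.077 0.006 -0.000 0; 1 0.077 0.006 -0.000 0 | 10
1 0.000 0.000 0.079 0; 1 0.000 0.000 0.079 0; 1 0.000 0.000 0.079 0; 1 0.000 0.000 0.079 0 | 4
190.88670349121094 248.1465301513672 38.180206298828125 ((191.55909729003906, 249.17013549804688), (69.21157836914062, 71.597412109375), 83.49132537841797) [0.46598366 0.30128789 0.008     ] [0.46289212 0.29934696 0.008     ]
```

Pot is held and lifted (weight 3.7 N). Carry it to the mat.

Emit:
arm_command(series="1 0.05 0 0 0; 1 0.08 0.001 0 0; 1 0.08 0.001 0 0; 1 0.08 0.003 0 0; 1 0.08 0.005 0 0; 1 0.08 0.005 0 0; 1 0.08 0.005 0 0; 1 0.08 0.005 0 0; 1 0.08 0.005 0 0; 1 0.08 0.005 0 0")

```text
clock: 13.0
position: [0.4673, 0.2951, 0.2618]
ee_rot: [0.529, 0.849, -0.0, -0.0]
ft_force: [0.0, 1.0, -3.7]
grip_width: 0.156
grasp_force: 61.5
```

```bash
python3 plan.py 1 30 463,302,262 463,302,134
```

```text
t 13.0 pos [467.3 295.1 261.8] yaw 116.2
1 0.020 -0.002 -0.001 0; 1 0.000 0.000 0.064 0; 1 0.000 0.000 0.064 0; 1 0.000 0.000 0.064 0; 1 0.000 0.000 0.064 0; 1 0.000 0.000 0.064 0 | 6
```

Emit:
arm_command(series="1 0.02 -0.002 0 0; 1 0 0 0.064 0; 1 0 0 0.064 0; 1 0 0 0.064 0; 1 0 0 0.064 0; 1 0 0 0.05 0; 1 0 0 0.014 0; 1 0 0 0.005 0; 1 0 0 0 0; 1 0 0 0 0")

```text
clock: 14.25
position: [0.4649, 0.3005, 0.1326]
ee_rot: [0.529, 0.849, 0.0, 0.0]
ft_force: [0.9, -0.2, -3.9]
grip_width: 0.153
grasp_force: 61.5
```

Emit:
arm_command(series="1 0 0 0.005 0; 1 0 0 0.003 0; 1 0 0 0 0; 1 0 0 0 0; 1 0 0 0 0; 1 0 0 0 0; 1 0 0 0 0; 1 0 0 0 0; 1 0 0 0 0; 1 0 0 0 0")

```text
clock: 15.5
position: [0.4646, 0.3003, 0.1287]
ee_rot: [0.529, 0.849, 0.0, 0.0]
ft_force: [0.3, -0.3, -3.9]
grip_width: 0.153
grasp_force: 61.5
```

Not touching yet; a little lower.

Emit:
arm_command(series="1 0 0 0.003 0; 1 0 0 0.003 0; 1 0 0 0.003 0; 1 0 0 0 0; 1 0 0 0 0; 1 0 0 0 0; 1 0 0 0 0; 1 0 0 0 0; 1 0 0 0 0; 1 0 0 0 0")

```text
clock: 16.75
position: [0.4661, 0.3004, 0.1276]
ee_rot: [0.53, 0.848, 0.001, 0.001]
ft_force: [-2.2, -6.3, 19.7]
grip_width: 0.154
grasp_force: 64.8
```

Emit:
arm_command(series="0 0 0 -0.003 0; 0 0 0 -0.002 0; 0 0 0 0 0; 0 0 0 0 0; 0 0 0 0 0; 0 0 0 -0.05 0; 0 0 0 -0.1 0; 0 0 0 -0.1 0; 0 0 0 0 0; 0 0 0 0 0")

```text
clock: 18.0
position: [0.4645, 0.3002, 0.2274]
ee_rot: [0.529, 0.849, 0.0, 0.0]
ft_force: [0.1, -0.5, -1.0]
grip_width: 1.002
grasp_force: 0.0
```

```bash
python3 plan.py 0.5 50 480,-100,230,-9; python3 - <<'E'
from h import *
s=viewer.camera('side');crop(s,360,500,180,370,3,'s4.png')
E
```

```text
t 18.0 pos [464.5 300.2 227.4] yaw 116.1
0.5 -0.102 -0.045 -0.001 0; 0.5 -0.102 -0.045 -0.001 0; 0.5 -0.102 -0.045 -0.001 0; 0.5 -0.102 -0.045 -0.001 0; 0.5 -0.102 -0.045 -0.001 0; 0.5 -0.102 -0.045 -0.001 0; 0.5 -0.102 -0.045 -0.001 0; 0.5 -0.102 -0.045 -0.001 0; 0.5 -0.102 -0.045 -0.001 0; 0.5 0 0 0 0.053 | 10
0.5 0 0 0 0.053; 0.5 0 0 0 0.053; 0.5 0 0 0 0.053; 0.5 0 0 0 0.053; 0.5 0 0 0 0.053; 0.5 0 0 0 0.053; 0.5 0 0 0 0.053; 0.5 0 0 0 0.053; 0.5 0 0 0 0.053; 0.5 0 0 0 0.053 | 10
0.5 0 0 0 0.053; 0.5 0 0 0 0.053 | 2
```

View pics/s4.png

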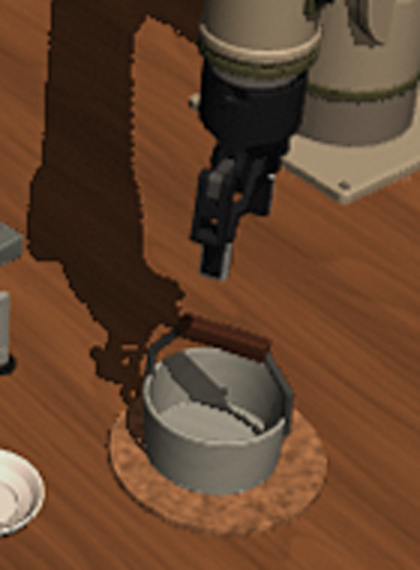

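Pot stands upright in the middle of the mat (crop (215,440)). Re-measuring the moulds while the arm is clear, then moving on.

```bash
python3 - <<'E'
from meas import *
t=viewer.camera('top')
for r in moulds(t,(345,450,195,280),.022,140):print(r)
f=lambda x,y:(240+x/3.8,155+y/3.8)
for p in[(487.5,333),(566.5,292),(658,293),(733,310)]:print(onz(t,*f(*p),.022).round(4))
E
```

```text
(478, -412, 162, 47, -10.7, array([432., 236.]))
(492, -358, 166, 49, -9.2, array([413., 233.]))
(497, -286, 162, 46, -3.8, array([389., 232.]))
(466, -225, 160, 47, -9.7, array([368., 243.]))
[ 0.4662 -0.223   0.022 ]
[ 0.496  -0.2848  0.022 ]
[ 0.4931 -0.3552  0.022 ]
[ 0.4783 -0.4123  0.022 ]
```

Emit:
arm_command(series="0.5 -0.102 -0.045 0 0; 0.5 -0.102 -0.045 0 0; 0.5 -0.102 -0.045 0 0; 0.5 -0.102 -0.045 0 0; 0.5 -0.102 -0.045 0 0; 0.5 -0.102 -0.045 0 0; 0.5 -0.102 -0.045 0 0; 0.5 -0.102 -0.045 0 0; 0.5 -0.102 -0.045 0 0; 0.5 0 0 0 0.053")

```text
clock: 19.35
position: [0.4798, -0.1045, 0.226]
ee_rot: [0.601, 0.799, -0.001, -0.001]
ft_force: [-0.7, 1.0, -0.8]
grip_width: 0.5
grasp_force: 0.0
```

Emit:
arm_command(series="0.5 0 0 0 0.053; 0.5 0 0 0 0.053; 0.5 0 0 0 0.053; 0.5 0 0 0 0.053; 0.5 0 0 0 0.053; 0.5 0 0 0 0.053; 0.5 0 0 0 0.053; 0.5 0 0 0 0.053; 0.5 0 0 0 0.053; 0.5 0 0 0 0.053")

```text
clock: 20.6
position: [0.4802, -0.1006, 0.2262]
ee_rot: [0.996, 0.095, -0.001, -0.0]
ft_force: [-1.3, -0.0, 0.4]
grip_width: 0.503
grasp_force: 0.0
```

```bash
python3 plan.py 0.5 45 480,-101,226,-9.5 466,-223.5,150 466,-223.5,47
```

```text
t 20.6 pos [ 480.2 -100.6  226.2] yaw 10.9
0.5 -0.001 0.001 0.001 0; 0.5 0 0 0 0.038; 0.5 0 0 0 0.038; 0.5 0 0 0 0.038; 0.5 0.004 0.077 0.048 0; 0.5 0.004 0.077 0.048 0; 0.5 0.004 0.077 0.048 0; 0.5 0.004 0.077 0.048 0; 0.5 0.000 -0.000 0.086 0; 0.5 0.000 -0.000 0.086 0 | 10
0.5 0.000 -0.000 0.086 0 | 1
```

Emit:
arm_command(series="0.5 0 0 0 0.038; 0.5 0 0 0 0.038; 0.5 0 0 0 0.038; 0.5 0.004 0.077 0.048 0; 0.5 0.004 0.077 0.048 0; 0.5 0.004 0.077 0.048 0; 0.5 0.004 0.077 0.048 0; 0.5 0 0 0.086 0; 0.5 0 0 0 0; 0.5 0 0 0 0")

```text
clock: 21.85
position: [0.4674, -0.2229, 0.1167]
ee_rot: [0.997, -0.081, 0.0, -0.0]
ft_force: [-0.3, -0.3, 0.4]
grip_width: 0.497
grasp_force: 0.0
```

```bash
python3 plan.py 0.5 45 466,-223.5,47,-9.5; python3 - <<'E'
from h import *
t=viewer.camera('top');crop(t,330,450,190,280,5,'t5.png')
s=viewer.camera('side');crop(s,280,400,140,260,5,'s5.png')
E
```

```text
t 21.9 pos [ 467.4 -222.9  116.7] yaw -9.3
0.5 -0.002 0.001 0.087 0; 0.5 -0.002 0.001 0.087 0 | 2
```

View pics/s5.png

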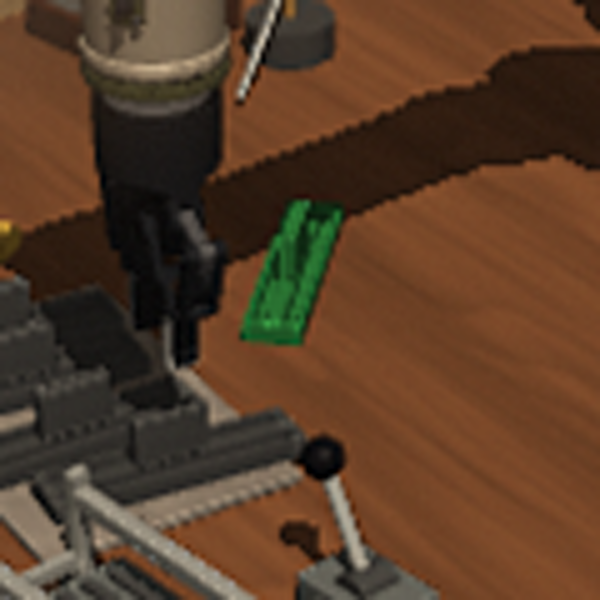

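The fingers straddle mould A's fin (crop (165,430)), so descend, grip and lift.

Emit:
arm_command(series="0.5 -0.002 0.001 0.087 0; 0.5 -0.002 0.001 0.087 0; 1 0 0 0 0; 1 0 0 0 0; 1 0 0 0 0; 1 0 0 -0.05 0; 1 0 0 -0.1 0; 1 0 0 -0.1 0; 1 0 0 -0.1 0; 1 0 0 -0.05 0")

```text
clock: 23.2
position: [0.466, -0.2241, 0.2096]
ee_rot: [0.997, -0.082, 0.002, 0.001]
ft_force: [0.6, 0.6, -5.1]
grip_width: 0.131
grasp_force: 59.7
```

```bash
python3 - <<'E'
# slots in world
import numpy as np
a=np.radians(5.3)
for y in(93,31,-31,-93): print(y,(np.array([590.5,-29.8])+y*np.array([-np.sin(a),np.cos(a)])).round(1))
E
python3 plan.py 1 40 466,-223.5,205,5.3 582,63,205 582,63,120
```

```text
93 [581.9  62.8]
31 [587.6   1.1]
-31 [593.4 -60.7]
-93 [ 599.1 -122.4]
t 23.2 pos [ 466.  -224.1  209.6] yaw -9.4
1 -0.000 -0.002 0.011 0; 1 0 0 0 -0.041; 1 0 0 0 -0.041; 1 0.044 -0.086 -0.000 0; 1 0.044 -0.086 -0.000 0; 1 0.044 -0.086 -0.000 0; 1 0.044 -0.086 -0.000 0; 1 0.044 -0.086 -0.000 0; 1 0.044 -0.086 -0.000 0; 1 0.044 -0.086 -0.000 0 | 10
1 0.044 -0.086 -0.000 0; 1 0.000 0.000 0.071 0; 1 0.000 0.000 0.071 0; 1 0.000 0.000 0.071 0 | 4
```

Emit:
arm_command(series="1 0 0 0 -0.041; 1 0 0 0 -0.041; 1 0.044 -0.086 0 0; 1 0.044 -0.086 0 0; 1 0.044 -0.086 0 0; 1 0.044 -0.086 0 0; 1 0.044 -0.086 0 0; 1 0.044 -0.086 0 0; 1 0.044 -0.086 0 0; 1 0.044 -0.086 0 0")

```text
clock: 24.45
position: [0.5798, 0.0643, 0.2071]
ee_rot: [0.999, 0.047, 0.0, 0.0]
ft_force: [0.9, 0.5, -5.0]
grip_width: 0.124
grasp_force: 59.6
```

```bash
python3 plan.py 1 40 582,63,205,5.3 582,63,114; python3 - <<'E'
from meas import *
t=viewer.camera('top')
for r in moulds(t,(345,450,195,280),.022,140):print(r)
E
```

```text
t 24.4 pos [579.8  64.3 207.1] yaw 5.4
1 0.005 0.004 0.005 0; 1 0.000 0.000 0.076 0; 1 0.000 0.000 0.076 0; 1 0.000 0.000 0.076 0 | 4
(478, -412, 166, 48, -10.7, array([432., 237.]))
(492, -358, 166, 49, -9.2, array([413., 233.]))
(487, -249, 185, 140, -1.7, array([379., 239.]))
```

Emit:
arm_command(series="1 0.005 0.004 0.005 0; 1 0 0 0.076 0; 1 0 0 0.076 0; 1 0 0 0.076 0; 1 0 0 0.005 0; 1 0 0 0.004 0; 1 0 0 0.004 0; 1 0 0 0 0; 1 0 0 0 0; 1 0 0 0 0")

```text
clock: 25.75
position: [0.5821, 0.0614, 0.1091]
ee_rot: [0.999, 0.047, 0.001, 0.0]
ft_force: [-3.5, -3.6, 6.7]
grip_width: 0.128
grasp_force: 62.7
```

Contact. Release, rise, go towards mould B.

Emit:
arm_command(series="0.5 0 0 0 0; 0.5 0 0 0 0; 0.5 0 0 0 0; 0.5 0 0 -0.1 0; 0.5 0 0 -0.1 0; 0.5 0 0.1 0 0; 0.5 0 0.1 0 0; 0.5 0 0.1 0 0; 0.5 0 0.1 0 0; 0.5 0 0 0 0")

```text
clock: 27.0
position: [0.5965, -0.1016, 0.1876]
ee_rot: [0.999, 0.044, -0.0, 0.001]
ft_force: [0.3, -0.4, 0.7]
grip_width: 0.5
grasp_force: 0.0
```

```bash
python3 plan.py 0.5 45 496,-285.5,150,-3.8 496,-285.5,47; python3 - <<'E'
from meas import *
t=viewer.camera('top')
for r in moulds(t,(345,450,195,280),.022,140):print(r)
crop(t,230,450,150,285,3.6,'t6.png')
E
```

```text
t 27.0 pos [ 596.5 -101.6  187.6] yaw 5.1
0.5 -0.058 0.087 0.019 0; 0.5 -0.058 0.087 0.019 0; 0.5 -0.058 0.087 0.019 0; 0.5 -0.058 0.087 0.019 0; 0.5 -0.058 0.087 0.019 0; 0.5 0 0 0 0.049; 0.5 0.000 -0.000 0.086 0; 0.5 0.000 -0.000 0.086 0; 0.5 0.000 -0.000 0.086 0 | 9
(485, -312, 265, 188, 85.2, array([405., 233.]))
```

View pics/t6.png

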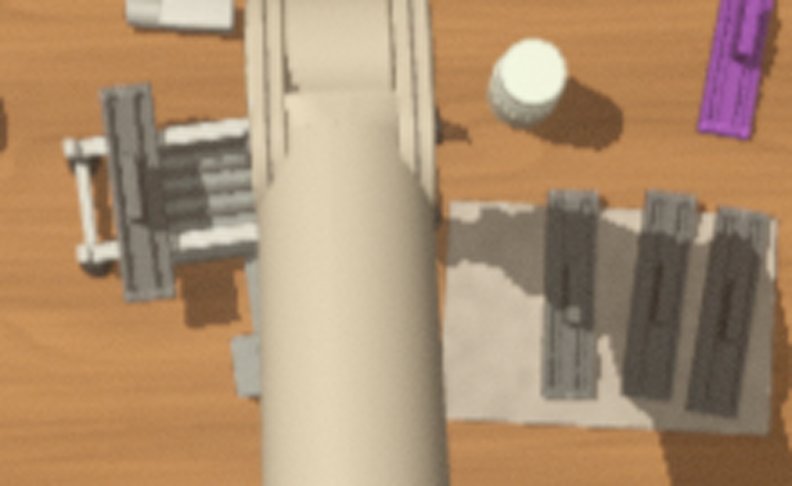

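Mould A lies across the rails (crop (138,193)), and B, C and D are unmoved (B at crop (571,293)). Grasp B.

Emit:
arm_command(series="0.5 -0.058 0.087 0.019 0; 0.5 -0.058 0.087 0.019 0; 0.5 -0.058 0.087 0.019 0; 0.5 -0.058 0.087 0.019 0; 0.5 -0.058 0.087 0.019 0; 0.5 0 0 0 0.049; 0.5 0 0 0.086 0; 0.5 0 0 0 0; 0.5 0 0 0 0; 0.5 0 0 0 0")

```text
clock: 28.3
position: [0.4984, -0.2814, 0.1168]
ee_rot: [1.0, -0.029, 0.001, 0.0]
ft_force: [0.1, -0.6, 0.1]
grip_width: 0.504
grasp_force: 0.0
```

```bash
python3 plan.py 0.5 45 496,-285.5,47,-3.8; python3 - <<'E'
from meas import *
t=viewer.camera('top')
f=lambda x,y:(230+x/3.6,150+y/3.6)
c=np.mean([onz(t,*f(*p),.084) for p in((102,90),(150,86),(125,299),(173,295))],0);print('A',c)
E
```

```text
t 28.3 pos [ 498.4 -281.4  116.8] yaw -3.4
0.5 -0.003 0.005 0.087 0; 0.5 -0.003 0.005 0.087 0; 0.5 0 0 0 0.002 | 3
A [0.58266625 0.06025257 0.084     ]
```

Emit:
arm_command(series="0.5 -0.003 0.005 0.087 0; 0.5 -0.003 0.005 0.087 0; 1 0 0 0 0; 1 0 0 0 0; 1 0 0 0 0; 1 0 0 -0.05 0; 1 0 0 -0.1 0; 1 0 0 -0.1 0; 1 0 0 -0.1 0; 1 0 0 -0.05 0")

```text
clock: 29.6
position: [0.4958, -0.2856, 0.2095]
ee_rot: [1.0, -0.03, 0.002, 0.001]
ft_force: [-0.3, -0.1, -3.0]
grip_width: 0.131
grasp_force: 59.9
```

```bash
python3 plan.py 1 40 496,-285.5,207,5.3 587.6,0,207 587.6,0,114
```

```text
t 29.6 pos [ 495.8 -285.6  209.5] yaw -3.4
1 0.000 -0.000 0.006 0; 1 0 0 0 -0.048; 1 0.037 -0.086 -0.000 0; 1 0.037 -0.086 -0.000 0; 1 0.037 -0.086 -0.000 0; 1 0.037 -0.086 -0.000 0; 1 0.037 -0.086 -0.000 0; 1 0.037 -0.086 -0.000 0; 1 0.037 -0.086 -0.000 0; 1 0.037 -0.086 -0.000 0 | 10
1 0.000 0.000 0.077 0; 1 0.000 0.000 0.077 0; 1 0.000 0.000 0.077 0 | 3
```

Emit:
arm_command(series="1 0 0 0 -0.048; 1 0.037 -0.086 0 0; 1 0.037 -0.086 0 0; 1 0.037 -0.086 0 0; 1 0.037 -0.086 0 0; 1 0.037 -0.086 0 0; 1 0.037 -0.086 0 0; 1 0.037 -0.086 0 0; 1 0.037 -0.086 0 0; 1 0 0 0 0")

```text
clock: 30.85
position: [0.5882, 0.0037, 0.2068]
ee_rot: [0.999, 0.048, 0.001, -0.001]
ft_force: [0.7, 0.0, -3.0]
grip_width: 0.127
grasp_force: 59.8
```

```bash
python3 plan.py 1 40 587.6,0,207,5.3 587.6,0,114
```

```text
t 30.9 pos [588.2   3.7 206.8] yaw 5.5
1 -0.002 0.009 -0.001 0; 1 0.000 0.000 0.077 0; 1 0.000 0.000 0.077 0; 1 0.000 0.000 0.077 0 | 4
```

Emit:
arm_command(series="1 -0.002 0.009 0 0; 1 0 0 0.077 0; 1 0 0 0.077 0; 1 0 0 0.077 0; 1 0 0 0.005 0; 1 0 0 0.004 0; 1 0 0 0.004 0; 1 0 0 0 0; 1 0 0 0 0; 1 0 0 0 0")

```text
clock: 32.1
position: [0.5878, -0.0043, 0.109]
ee_rot: [0.999, 0.046, 0.001, 0.0]
ft_force: [0.3, -0.8, 3.2]
grip_width: 0.128
grasp_force: 61.0
```

Emit:
arm_command(series="0.5 0 0 0 0; 0.5 0 0 0 0; 0.5 0 0 0 0; 0.5 0 0 -0.1 0; 0.5 0 0 -0.1 0; 0.5 0 0.1 0 0; 0.5 0 0.1 0 0; 0.5 0 0.1 0 0; 0.5 0 0.1 0 0; 0.5 0 0.1 0 0")

```text
clock: 33.35
position: [0.6056, -0.2045, 0.1883]
ee_rot: [0.999, 0.046, 0.0, 0.0]
ft_force: [-0.2, 0.2, -0.1]
grip_width: 0.5
grasp_force: 0.0
```

```bash
python3 plan.py 0.5 50 493,-356.5,116,-9; python3 - <<'E'
from meas import *
t=viewer.camera('top')
for r in moulds(t,(345,450,195,280),.022,100):print(r)
crop(t,230,450,150,285,3.6,'t7.png')
E
```

```text
t 33.4 pos [ 605.6 -204.5  188.3] yaw 5.2
0.5 -0.063 0.071 0.036 0; 0.5 -0.063 0.071 0.036 0; 0.5 -0.063 0.071 0.036 0; 0.5 -0.063 0.071 0.036 0; 0.5 -0.063 0.071 0.036 0; 0.5 0 0 0 0.040; 0.5 0 0 0 0.040 | 7
(498, -412, 127, 41, -10.6, array([434., 229.]))
```

View pics/t7.png

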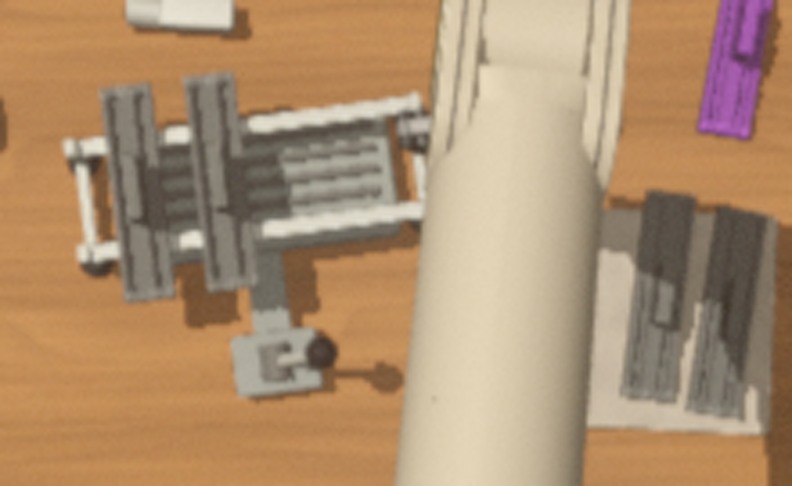

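A and B lie on the rails with a wide gap (crop (138,193), (215,182)); C and D are unmoved. Grasp C.

Emit:
arm_command(series="0.5 -0.063 0.071 0.036 0; 0.5 -0.063 0.071 0.036 0; 0.5 -0.063 0.071 0.036 0; 0.5 -0.063 0.071 0.036 0; 0.5 -0.063 0.071 0.036 0; 0.5 0 0 0 0.04; 0.5 0 0 0 0.04; 0.5 0 0 0 0; 0.5 0 0 0 0; 0.5 0 0 0 0")

```text
clock: 34.65
position: [0.4931, -0.3561, 0.1164]
ee_rot: [0.997, -0.079, 0.0, 0.0]
ft_force: [0.0, 0.1, 0.2]
grip_width: 0.499
grasp_force: 0.0
```

```bash
python3 plan.py 0.5 45 493,-356.5,47,-9
```

```text
t 34.6 pos [ 493.1 -356.1  116.4] yaw -9.1
0.5 -0.000 0.001 0.087 0; 0.5 -0.000 0.001 0.087 0 | 2
```

Emit:
arm_command(series="0.5 0 0.001 0.087 0; 0.5 0 0 0.087 0; 1 0 0 0 0; 1 0 0 0 0; 1 0 0 0 0; 1 0 0 -0.05 0; 1 0 0 -0.1 0; 1 0 0 -0.1 0; 1 0 0 -0.1 0; 1 0 0 -0.05 0")

```text
clock: 35.9
position: [0.4938, -0.357, 0.2115]
ee_rot: [0.997, -0.08, 0.002, 0.001]
ft_force: [0.1, -0.6, -4.6]
grip_width: 0.13
grasp_force: 60.1
```

```bash
python3 plan.py 1 42 493,-356.5,207,5.3 593.4,-62,207 593.4,-62,114
```

```text
t 35.9 pos [ 493.8 -357.   211.5] yaw -9.2
1 -0.002 -0.001 0.011 0; 1 0 0 0 -0.040; 1 0 0 0 -0.040; 1 0.040 -0.089 -0.000 0; 1 0.040 -0.089 -0.000 0; 1 0.040 -0.089 -0.000 0; 1 0.040 -0.089 -0.000 0; 1 0.040 -0.089 -0.000 0; 1 0.040 -0.089 -0.000 0; 1 0.040 -0.089 -0.000 0 | 10
1 0.040 -0.089 -0.000 0; 1 0.000 0.000 0.077 0; 1 0.000 0.000 0.077 0; 1 0.000 0.000 0.077 0 | 4
```

Emit:
arm_command(series="1 0 0 0 -0.04; 1 0 0 0 -0.04; 1 0.04 -0.089 0 0; 1 0.04 -0.089 0 0; 1 0.04 -0.089 0 0; 1 0.04 -0.089 0 0; 1 0.04 -0.089 0 0; 1 0.04 -0.089 0 0; 1 0.04 -0.089 0 0; 1 0.04 -0.089 0 0")

```text
clock: 37.15
position: [0.5949, -0.0602, 0.2087]
ee_rot: [0.999, 0.046, 0.001, 0.0]
ft_force: [0.5, 0.1, -5.0]
grip_width: 0.129
grasp_force: 59.9
```

```bash
python3 plan.py 1 40 593.4,-62,207,5.3 593.4,-62,114
```

```text
t 37.1 pos [594.9 -60.2 208.7] yaw 5.2
1 -0.004 0.004 0.004 0; 1 0.000 0.000 0.077 0; 1 0.000 0.000 0.077 0; 1 0.000 0.000 0.077 0 | 4
```

Emit:
arm_command(series="1 -0.004 0.004 0.004 0; 1 0 0 0.077 0; 1 0 0 0.077 0; 1 0 0 0.077 0; 1 0 0 0.005 0; 1 0 0 0.004 0; 1 0 0 0.004 0; 1 0 0 0 0; 1 0 0 0 0; 1 0 0 0 0")

```text
clock: 38.4
position: [0.5938, -0.0633, 0.1092]
ee_rot: [0.999, 0.045, 0.001, 0.0]
ft_force: [-2.5, -1.7, 7.0]
grip_width: 0.127
grasp_force: 62.1
```

Emit:
arm_command(series="0.5 0 0 0 0; 0.5 0 0 0 0; 0.5 0 0 0 0; 0.5 0 0 -0.1 0; 0.5 0 0 -0.1 0; 0.5 0 0.1 0 0; 0.5 0 0.1 0 0; 0.5 0 0.1 0 0; 0.5 0 0.1 0 0; 0.5 0 0.1 0 0")

```text
clock: 39.65
position: [0.6113, -0.2635, 0.1875]
ee_rot: [0.999, 0.046, 0.0, 0.0]
ft_force: [1.1, 0.3, -0.5]
grip_width: 0.502
grasp_force: 0.0
```

```bash
python3 plan.py 0.5 50 478,-413,116,-10.8; python3 - <<'E'
from meas import *
t=viewer.camera('top')
for v in(140,100):
  for r in moulds(t,(345,450,195,280),.022,v):print(r)
crop(t,230,450,150,285,3.6,'t8.png')
E
```

```text
t 39.6 pos [ 611.3 -263.5  187.5] yaw 5.2
0.5 -0.073 0.068 0.036 0; 0.5 -0.073 0.068 0.036 0; 0.5 -0.073 0.068 0.036 0; 0.5 -0.073 0.068 0.036 0; 0.5 -0.073 0.068 0.036 0; 0.5 0 0 0 0.045; 0.5 0 0 0 0.045 | 7
(482, -408, 161, 73, -2.3, array([431., 233.]))
```

View pics/t8.png

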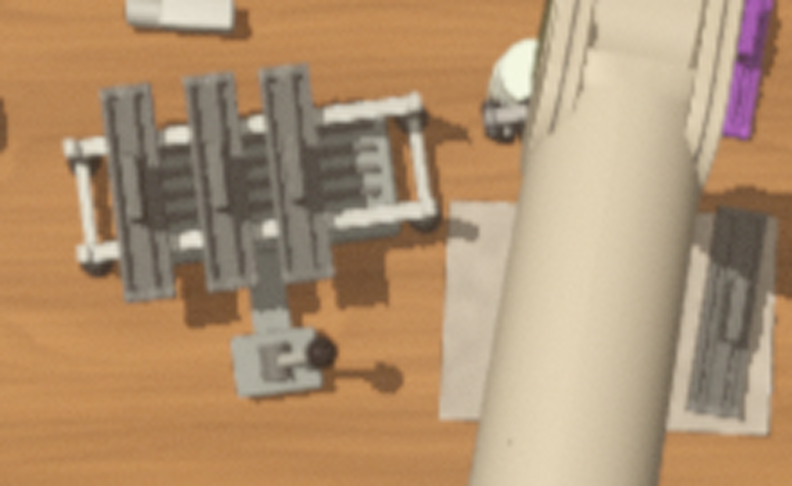

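Three moulds lie well on the rails; D (crop (731,310)) is unmoved. Grasp D.

Emit:
arm_command(series="0.5 -0.073 0.068 0.036 0; 0.5 -0.073 0.068 0.036 0; 0.5 -0.073 0.068 0.036 0; 0.5 -0.073 0.068 0.036 0; 0.5 -0.073 0.068 0.036 0; 0.5 0 0 0 0.045; 0.5 0 0 0 0.045; 0.5 0 0 0 0; 0.5 0 0 0 0; 0.5 0 0 0 0")

```text
clock: 40.95
position: [0.4784, -0.4108, 0.1155]
ee_rot: [0.996, -0.095, 0.0, 0.0]
ft_force: [-0.6, 0.2, -0.1]
grip_width: 0.501
grasp_force: 0.0
```

```bash
python3 plan.py 0.5 45 478,-413,47,-10.8
```

```text
t 41.0 pos [ 478.4 -410.8  115.5] yaw -10.9
0.5 0.000 0.003 0.086 0; 0.5 0.000 0.003 0.086 0 | 2
```

Emit:
arm_command(series="0.5 0 0.003 0.086 0; 0.5 0 0.002 0.086 0; 1 0 0 0 0; 1 0 0 0 0; 1 0 0 0 0; 1 0 0 -0.05 0; 1 0 0 -0.1 0; 1 0 0 -0.1 0; 1 0 0 -0.1 0; 1 0 0 -0.05 0")

```text
clock: 42.2
position: [0.4787, -0.4134, 0.2116]
ee_rot: [0.995, -0.096, 0.002, 0.001]
ft_force: [-1.0, -1.1, -5.2]
grip_width: 0.125
grasp_force: 59.9
```

```bash
python3 plan.py 1 42 478,-413,209,5.3 599.1,-122.4,209
```

```text
t 42.2 pos [ 478.7 -413.4  211.6] yaw -11.0
1 -0.002 -0.001 0.006 0; 1 0 0 0 -0.045; 1 0 0 0 -0.045; 1 0.046 -0.087 -0.000 0; 1 0.046 -0.087 -0.000 0; 1 0.046 -0.087 -0.000 0; 1 0.046 -0.087 -0.000 0; 1 0.046 -0.087 -0.000 0; 1 0.046 -0.087 -0.000 0; 1 0.046 -0.087 -0.000 0 | 10
1 0.046 -0.087 -0.000 0 | 1
```

Emit:
arm_command(series="1 0 0 0 -0.045; 1 0 0 0 -0.045; 1 0.046 -0.087 0 0; 1 0.046 -0.087 0 0; 1 0.046 -0.087 0 0; 1 0.046 -0.087 0 0; 1 0.046 -0.087 0 0; 1 0.046 -0.087 0 0; 1 0.046 -0.087 0 0; 1 0.046 -0.087 0 0")

```text
clock: 43.45
position: [0.5995, -0.1212, 0.2087]
ee_rot: [0.999, 0.046, 0.001, 0.001]
ft_force: [0.3, 0.6, -4.8]
grip_width: 0.128
grasp_force: 59.9
```

```bash
python3 plan.py 1 40 599,-123,207,5.3 599,-123,114
```

```text
t 43.5 pos [ 599.5 -121.2  208.7] yaw 5.2
1 -0.002 0.004 0.004 0; 1 0.000 0.000 0.077 0; 1 0.000 0.000 0.077 0; 1 0.000 0.000 0.077 0 | 4
```

Emit:
arm_command(series="1 -0.002 0.003 0.004 0; 1 0 0 0.077 0; 1 0 0 0.077 0; 1 0 0 0.077 0; 1 0 0 0.005 0; 1 0 0 0.004 0; 1 0 0 0.004 0; 1 0 0 0 0; 1 0 0 0 0; 1 0 0 0 0")

```text
clock: 44.7
position: [0.5992, -0.1238, 0.1092]
ee_rot: [0.999, 0.045, 0.001, 0.001]
ft_force: [-3.6, -0.5, 6.9]
grip_width: 0.127
grasp_force: 62.2
```

Emit:
arm_command(series="0.5 0 0 0 0; 0.5 0 0 0 0; 0.5 0 0 0 0; 0.5 0 0 -0.1 0; 0.5 0 0 -0.1 0; 0.5 0 0 -0.1 0; 0.5 0 0.1 0 0; 0.5 0 0.1 0 0; 0.5 0 0.1 0 0; 0.5 0 0.1 0 0")

```text
clock: 45.95
position: [0.613, -0.2841, 0.2275]
ee_rot: [0.999, 0.046, 0.0, 0.0]
ft_force: [0.9, -0.6, 0.1]
grip_width: 0.498
grasp_force: 0.0
```

```bash
python3 plan.py 1 50 442,-280,230 449.5,-120,230,95 449.5,-120,93; python3 - <<'E'
from meas import *
t=viewer.camera('top')
for r in moulds(t,(250,360,165,240),.084,140):print(r)
crop(t,220,400,150,285,4,'t9.png')
E
```

```text
t 46.0 pos [ 613.  -284.1  227.5] yaw 5.2
1 -0.106 -0.012 -0.002 0; 1 -0.106 -0.012 -0.002 0; 1 -0.106 -0.012 -0.002 0; 1 -0.106 -0.012 -0.002 0; 1 0.014 -0.099 -0.000 0; 1 0.014 -0.099 -0.000 0; 1 0.014 -0.099 -0.000 0; 1 0.014 -0.099 -0.000 0; 1 0 0 0 -0.055; 1 0 0 0 -0.055 | 10
1 0 0 0 -0.055; 1 0 0 0 -0.055; 1 0 0 0 -0.055; 1 0 0 0 -0.055; 1 0 0 0 -0.055; 1 0 0 0 -0.055; 1 0 0 0 -0.055; 1 0.000 0.000 0.114 0; 1 0.000 0.000 0.114 0; 1 0.000 0.000 0.114 0 | 10
(582, -32, 227, 186, -84.7, array([301., 199.]))
```

View pics/t9.png

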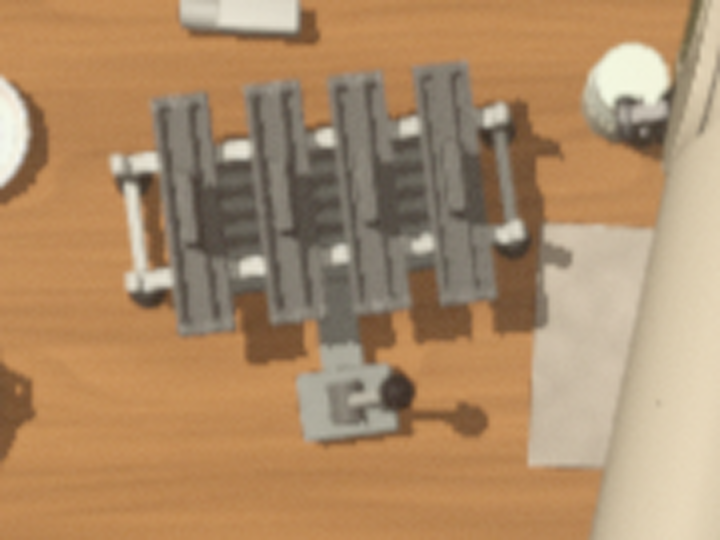

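All four moulds lie square across the rails with clear gaps (crop x of about 192, 287, 370, 453). Next, the lever back to on.

Emit:
arm_command(series="1 -0.106 -0.012 0 0; 1 -0.106 -0.012 0 0; 1 -0.106 -0.012 0 0; 1 -0.106 -0.012 0 0; 1 0.014 -0.099 0 0; 1 0.014 -0.099 0 0; 1 0.014 -0.099 0 0; 1 0.01 -0.07 0 0; 1 0 0 0 -0.055; 1 0 0 0 -0.055")

```text
clock: 47.25
position: [0.4497, -0.1305, 0.2276]
ee_rot: [0.976, 0.22, 0.0, 0.0]
ft_force: [0.2, -0.2, 0.3]
grip_width: 0.005
grasp_force: 0.0
```

Emit:
arm_command(series="1 0 0 0 -0.055; 1 0 0 0 -0.055; 1 0 0 0 -0.055; 1 0 0 0 -0.055; 1 0 0 0 -0.055; 1 0 0 0 -0.055; 1 0 0 0 -0.055; 1 0 0 0 0; 1 0 0 0 0; 1 0 0 0 0")

```text
clock: 48.5
position: [0.4497, -0.1311, 0.2275]
ee_rot: [0.681, 0.733, -0.0, 0.0]
ft_force: [1.6, -0.3, -0.0]
grip_width: 0.002
grasp_force: 0.0
```

```bash
python3 plan.py 1 50 452,-132,230,95.3 452,-132,93 443,-38,93
```

```text
t 48.5 pos [ 449.7 -131.1  227.5] yaw 94.2
1 -0.003 0.006 -0.006 0; 1 0 0 0 -0.006; 1 0.000 0.000 0.114 0; 1 0.000 0.000 0.114 0; 1 0.000 0.000 0.114 0; 1 0.118 -0.000 -0.000 0; 1 0.118 -0.000 -0.000 0 | 7
```

Emit:
arm_command(series="1 -0.003 0.006 0 -0.006; 1 0 0 0.114 0; 1 0 0 0.114 0; 1 0 0 0.108 0; 1 0.04 0 0 0; 1 0.04 0 0 0; 1 0.04 0 0 0; 1 0.04 0 0 0; 1 0.04 0 0 0; 1 0.03 0 0 0")

```text
clock: 49.75
position: [0.4434, -0.0393, 0.0933]
ee_rot: [0.673, 0.74, -0.0, 0.0]
ft_force: [0.6, -1.2, -0.9]
grip_width: -0.002
grasp_force: 0.5
```

Emit:
arm_command(series="1 0.01 0 0 0; 1 0.005 0 0 0; 1 0.005 0 0 0; 1 0 0 0 0; 1 0 0 0 0; 1 0 0 0 0; 1 0 0 0 0; 1 0 0 0 0; 1 0 0 0 0; 1 0 0 0 0")

```text
clock: 51.0
position: [0.4428, -0.0326, 0.0931]
ee_rot: [0.673, 0.74, -0.0, 0.0]
ft_force: [0.2, -1.1, -0.9]
grip_width: 0.002
grasp_force: 0.4
```

Emit:
arm_command(series="1 0.005 0 0 0; 1 0.005 0 0 0; 1 0.005 0 0 0; 1 0.005 0 0 0; 1 0.003 0 0 0; 1 0 0 0 0; 1 0 0 0 0; 1 0 0 0 0; 1 0 0 0 0; 1 0 0 0 0")

```text
clock: 52.25
position: [0.4421, -0.0267, 0.0932]
ee_rot: [0.674, 0.739, -0.001, 0.001]
ft_force: [1.4, -14.9, -1.3]
grip_width: -0.001
grasp_force: 7.1
```

Hit the stop, so the lever is fully on. Retreat and check.

Emit:
arm_command(series="1 -0.06 0 0 0; 1 -0.06 0 0 0; 1 0 0 -0.11 0; 1 0 0 -0.11 0; 1 0 0 -0.11 0; 1 -0.1 0 0 0; 1 -0.1 0 0 0; 1 -0.1 0 0 0; 1 -0.1 0 0 0; 1 -0.1 0 0 0")

```text
clock: 53.5
position: [0.4656, -0.2712, 0.2251]
ee_rot: [0.673, 0.74, 0.0, 0.0]
ft_force: [0.8, 0.5, 1.2]
grip_width: 0.003
grasp_force: 0.0
```

```bash
python3 - <<'E'
from meas import *
t=viewer.camera('top')
crop(t,150,400,150,285,3,'t10.png')
E
```

```text
(no output)
```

View pics/t10.png

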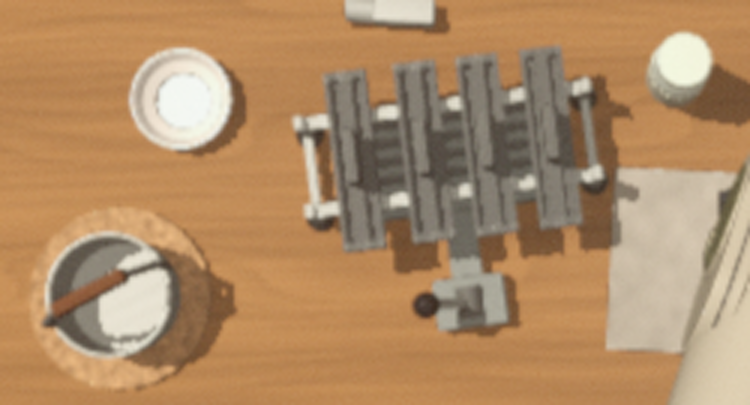

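The lever knob leans left (crop (425,304)), the four moulds are spaced on the rails, the pot is on the mat and the jar and dish haven't moved. Handing in.

```bash
python3 -c "
from workcell import manip
print(manip.hand_in())"
```

```text
the job is handed in; nothing more can be done
None
```

Job handed in at about 54 s; the hand-in returned no verdict, but the last picture showed the pot upright on the mat, all four moulds square on the rails with gaps, the lever fully on, and the flux jar and dish where they started.

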